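# Show the printed award stand to the inspection camera

## Task

Take the freshly printed award stand off the print plate and hold it up to the inspection camera: roundel in the middle of the picture, its face 150 mm from the lens glass and square to it, the stand upright in the picture (foot at the bottom). Keep the fingers off the roundel, do not bump the camera and leave the other things where they lie. Finish still holding the stand there, steady in the air; do not put it down.

Things in the scene. Friction and masses are not known exactly. Their poses are not given: they have to be found in the camera images.
- award_stand: I-shaped stand, 68 mm tall, 65-130 g, slate plastic, loose, upright on the print plate, front away from the robot +-60 deg. Origin: centre of underside; z up, x out of the front (roundel side), y left. Foot 46 (x) by 60 (y) by 18 mm, sloping sides; neck 16 by 30 mm; top block 34 (x) by 46 (y) mm, upright sides, 52 to 68 mm high: gripped from above across the 46 mm, the front stays free.
- roundel: Round raised medal seat on the front of the stand's neck, part of the stand, same plastic: 26 mm in diameter, 4 mm proud. Origin: centre of its front face, at (12, 0, 36) mm in the stand's frame; axes parallel to the stand's.
- camera_head: Camera head, grey box and lens in a black ring light 72 mm wide, locked on a column, height varies. Origin: centre of lens glass. It looks along its -x, always 30 degrees down, towards the robot's side; z is up in the picture, y level. With the stand shown right, the stand's x, y, z are parallel to the head's and the roundel's origin is at (-150, 0, 0) mm in the head's frame.
- camera_foot: The camera's black foot plate, 180 (x) by 130 (y) by 14 mm, fixed to the bench, with a column 17 mm thick and 424 mm tall. Origin: on the bench straight below the lens glass, which is 282 to 343 mm above it; x level, the lens looks to -x. The column's axis is at x = 158 mm, the plate reaches from x = 18 to 198 mm.
- print_plate: The print plate: gold-brown sheet 256 by 256 by 3 mm with a 16 mm pull tab on its -x edge, lying fixed on the bench. Origin: centre of its underside; the printed parts stand on its top, 3 mm above the bench.
- rook: Bystander: printed chess rook, same plastic, 38 mm in diameter, 58 mm tall, loose on the print plate. Origin: centre of its underside.
- planter: Bystander: small printed eight-sided planter, same plastic, 58 mm across the rim, 46 mm tall, loose on the print plate. Origin: centre of its underside.
- scraper: Bystander: steel scraper with a wooden handle, 190 mm long, lying loose on the bench along its x axis. Origin: under its middle.
- coaster: Bystander: round wooden coaster with bark edge, 90 mm in diameter, 9 mm thick, lying loose on the bench. Origin: centre of its underside.
There are look-alikes about, which are no part of the job. Leave any green or red look-alike of the award_stand alone.

How it is judged:
By the outcome, as a careful person would: the job done as asked, in the order asked, and still so for the second after the job is handed in, while the arm keeps its last pose, push and grip.
It also fails if it takes over 32 s, if anything falls off the work surface, if the arm or the gripper's body presses on something with over 40 N, if the wrist force passes 120 N, or if a joint passes its speed limit or range.

## Robot

A 6-joint arm with a two-finger parallel gripper is mounted at the origin on the work surface. World frame = base frame: x ahead of the robot, y to its left, z up, the work surface at z = 0. Lengths are in m, angles in degrees, forces in N, time in s.
With the tool pointing down it reaches from about 0.4 to 0.825 m from the base axis. Payload 7 kg.
Tool frame: the origin (TCP) lies midway between the tips of the shut fingers; the grasp point (between the pads) lies 19 mm behind it; z points along the fingers, y is the line along which they close (so a half turn about z gives the same grasp; the last joint's range is limited). The gripper opens to 88 mm and grips with 3 to 60 N. Pads are 19 mm wide; open, the fingers measure 130 mm over their backs; the gripper's body (78 mm by 193 mm) begins 47 mm behind the grasp point.
Start: joints at [91.564, 20.546, 0.682, 0, -70.136, -16.507], TCP at [0.174, 0.652, 0.19] pointing down, gripper open.
Joint ranges: [-176.03, 176.03], [-82.01, 121.73], [-58.28, 71.71], [-173.87, 95.51], [-174.79, -0.11], [-173.66, 173.66]. Speed limits (degrees/s): [136.94, 136.94, 172.46, 180, 180, 180].

## Interface

Orientations are given as a 3x3 rotation matrix whose columns are the frame's x, y, z axes.
In Python, from rig import robot gives the robot as it stands. Calls block until the motion is done:
- robot.goto(position, orientation): joint-space move of the TCP to a pose.
- robot.servo_line(position, ori=None, speed=0.15): straight line of the TCP; ori=None keeps the orientation; speed is the mean speed in m/s.
- robot.movej(angles): joint-space move.
- robot.move_gripper(opening): opening from 0.0 (shut) to 1.0 (fully open); the grip force is fixed at half the most; returns when the fingers have stopped.
- robot.dwell(seconds).
- robot.ik(position, orientation): joint angles nearest the present ones, or None.
- robot.grab_frame(name): name is "scene" or "top" or "wrist"; returns (picture, depth): 384x512x3 uint8, red, green, blue; 384x512 float32, m along the optical axis (not along the pixel's ray), 0 where there is no reading.
- robot.camera_info(name): a dict with "vfov" (degrees; the focal length in pixels is half the picture's height over the tangent of half this angle, whatever the lens; pixels are square), "cx", "cy" (the principal point, pixels), "k1" (the pictures are not rectified: a ray, as slopes to the right and down, at radius r is drawn at 1 + k1 r^2 times it, then the intrinsics apply), "view" (4x4, takes a point from world to camera coordinates); the wrist camera has in their place "T_tool_cam" (4x4, takes a point from camera to tool coordinates, whose origin is the TCP and whose axes are the flange's). Camera axes: x right, y down, z forward; pixel columns grow to the right and rows downward; lengths in m; the calibration is good to about 2 mm. A picture is of the moment at which its call begins: read the wrist's pose just before it. camera_info takes no time and is no camera call.
A pose or a line that the arm cannot do raises robot.Unreachable and nothing moves.
- robot.job_done(): hands the job in; it is judged then, once.
Readings, each from a call of its own:
- robot.read_t(): time.
- robot.read_qpos(): joint angles.
- robot.read_qvel(): joint speeds.
- robot.read_effort(): joint torques, N m.
- robot.read_position(): TCP position.
- robot.read_tcp_rot(): TCP orientation.
- robot.read_force(): force on the tool from outside, world axes, zero at the start.
- robot.read_ft_torque(): the same for the moment, N m.
- robot.read_grip_width(): opening from 0.0 (shut) to 1.0 (fully open).
- robot.read_finger_force(): force on a finger pad.
Only numpy, scipy, OpenCV 4.12 (cv2) and the standard library are available. Lean on these libraries where they do the work, as an engineer would, in place of code of your own. Each camera call takes 0.05 s, during which the arm holds its last target. There are 200 camera calls.

## Working session

There is one attempt and no reset: what is moved stays moved. The work goes in short steps, each a Python script; the robot and the scene stay as the last script left them, time stands still between calls to the robot, and variables do not carry over. Pictures are saved under pics/ and viewed, at most 10 in all, crops included, and the job is handed in when it is done.

```bash
mkdir -p pics; ls; cat > h.py <<'E'
import numpy as np, cv2
from rig import robot
def save(n):
    im,d=robot.grab_frame(n); cv2.imwrite(f'pics/{n}.png',im[...,::-1]); np.save(f'pics/{n}.npy',d); np.save(f'pics/{n}_im.npy',im); return im,d
def cloud(d,info,Tw=None):
    h,w=d.shape; f=h/2/np.tan(np.radians(info['vfov']/2))
    K=np.array([[f,0,info['cx']],[0,f,info['cy']],[0,0,1.]])
    uv=np.stack(np.meshgrid(np.arange(w),np.arange(h)),-1).reshape(-1,1,2).astype(np.float64)
    n=cv2.undistortPoints(uv,K,np.array([info['k1'],0,0,0.])).reshape(h,w,2)
    P=np.dstack([n*d[...,None],d])
    T=np.linalg.inv(info['view']) if Tw is None else Tw
    return P@T[:3,:3].T+T[:3,3]
E
python3 - <<'E'
from h import *
for n in('scene','top'):
    save(n); i=robot.camera_info(n); print(n,i)
print(robot.camera_info('wrist'),robot.read_t(), robot.read_tcp_rot())
a=[cv2.imread(f'pics/{n}.png') for n in('scene','top')]
E
```

```text
pics
scene {'vfov': 49.35802558755496, 'cx': 257.334631142039, 'cy': 192.90829470096566, 'k1': -0.14860498410565187, 'view': array([[-0.0038377 ,  0.99990951,  0.01289356, -0.03832722],
       [ 0.63188484,  0.01241814, -0.7749628 , -0.18879462],
       [-0.77505279,  0.00517317, -0.63187532,  1.5385405 ],
       [ 0.        ,  0.        ,  0.        ,  1.        ]])}
top {'vfov': 43.58078246622532, 'cx': 265.5419130616807, 'cy': 189.91542893925168, 'k1': -0.20837045781890365, 'view': array([[-0.00719044, -0.9999517 ,  0.00670067,  0.0510511 ],
       [-0.99765179,  0.00671716, -0.06815993,  0.5346878 ],
       [ 0.06811163, -0.00717503, -0.99765191,  1.4549396 ],
       [ 0.        ,  0.        ,  0.        ,  1.        ]])}
{'vfov': 69.61529539451327, 'cx': 253.1322545955248, 'cy': 190.35801954873227, 'k1': -0.013763927189718098, 'T_tool_cam': array([[ 2.81592029e-04, -9.55466669e-01, -2.95098909e-01,
         7.97396222e-02],
       [ 9.99999349e-01, -5.72663753e-05,  1.13964487e-03,
        -1.71984840e-04],
       [-1.10579193e-03, -2.95099037e-01,  9.55466030e-01,
        -1.95071305e-01],
       [ 0.00000000e+00,  0.00000000e+00,  0.00000000e+00,
         1.00000000e+00]])} 0.1 [[ 9.66156686e-01 -2.57955809e-01 -2.40570310e-04]
 [-2.57955882e-01 -9.66155604e-01 -1.45324749e-03]
 [ 1.42445278e-04  1.46612130e-03 -9.99998915e-01]]
```

View pics/scene.png

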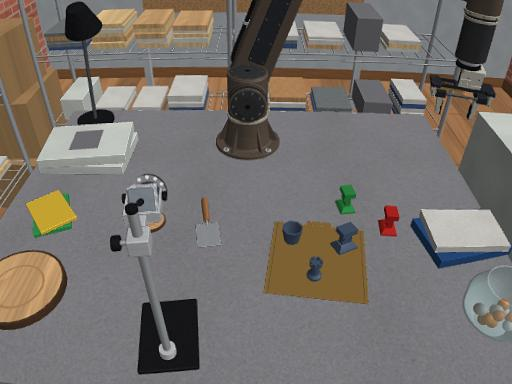

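View pics/top.png

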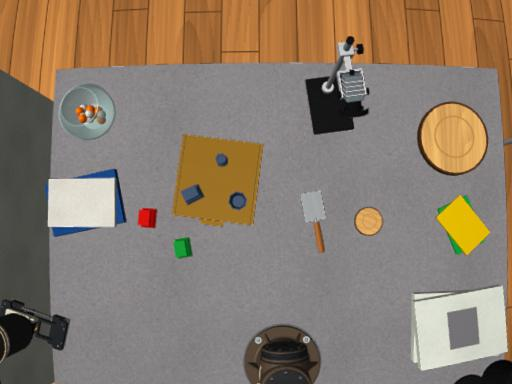

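The scene picture shows the slate stand on the plate at (345,238), with the rook at (315,268) and the planter at (292,232). The camera column rises from its foot at (168,335), and the head is at (145,195). In the top picture the stand is at (192,194) and the foot plate at (330,105). Next I'll measure these coarsely.

```bash
python3 - <<'E'
from h import *
for n in('top','scene'):
    P=cloud(np.load(f'pics/{n}.npy'),robot.camera_info(n)); im=np.load(f'pics/{n}_im.npy').astype(int)
    d=np.load(f'pics/{n}.npy')>0
    m=d&(abs(P[...,2]-.071)<.008)&(im[...,2]>im[...,0]+10)&(P[...,1]>0)&(P[...,0]<1)
    k,l,s,c=cv2.connectedComponentsWithStats(m.astype(np.uint8))
    for j in range(1,k):
        if s[j,4]>15:
            q=P[l==j]; r=cv2.minAreaRect((q[:,:2]*1000).astype(np.float32)); print(n,'top71',c[j],s[j,4],q.mean(0),r)
    m=d&(abs(P[...,2]-.014)<.007)&(im.max(-1)<45)&(P[...,1]<0)
    q=P[m]; print(n,'foot',len(q),q.mean(0),cv2.minAreaRect((q[:,:2]*1000).astype(np.float32)))
    m=d&(P[...,2]>.2)&(P[...,0]>.4)&(P[...,0]<1.1)&(abs(P[...,1]+.2)<.2)
    q=P[m];print('head',len(q),q.min(0),q.max(0),q.mean(0))
    mb=m&(im.max(-1)<60); q=P[mb]; print('black',len(q),q.min(0),q.max(0))
    for o in (im,): cv2.imwrite(f'pics/{n}_z.png',cv2.resize(np.hstack([o[150:250,80:180]] if n=='scene' else [o[30:130,290:390]]).astype(np.uint8)[...,::-1],(500,500),interpolation=2))
E
```

```text
top top71 [101.73076923 132.03846154] 26 [0.71251886 0.54829996 0.07091529] ((712.1288452148438, 549.5150756835938), (6.356715679168701, 57.115379333496094), 35.517154693603516)
top top71 [189.63924051 192.83544304] 158 [0.52429648 0.27316201 0.07025871] ((524.3927612304688, 273.46466064453125), (31.527992248535156, 44.47114944458008), 28.24061393737793)
top top71 [179.76744186 248.40697674] 172 [0.35954468 0.30323115 0.06777723] ((359.2028503417969, 302.819091796875), (46.073158264160156, 35.5655517578125), 10.912093162536621)
top foot 1789 [ 0.70584891 -0.19155556  0.01333618] ((396.9734802246094, -370.0657958984375), (656.8311157226562, 953.7367553710938), 84.90130615234375)
head 1741 [ 0.68862758 -0.20288593  0.20175842] [ 0.87389227 -0.12480985  0.43115475] [ 0.77884311 -0.1579323   0.36434165]
black 513 [ 0.68862758 -0.20168893  0.23386116] [ 0.87244606 -0.12480985  0.42956222]
scene top71 [347.8699187  190.10569106] 123 [0.36352327 0.30402952 0.06834618] ((360.8050537109375, 304.17059326171875), (47.42090606689453, 35.4723014831543), 8.371121406555176)
scene top71 [346.7941176
[... 176 characters left out ...]
692308 278.28205128] 39 [0.70049127 0.61658801 0.06919313] ((700.7042236328125, 618.279052734375), (31.139135360717773, 6.614073276519775), 75.71633911132812)
scene top71 [485.17479675 322.80894309] 246 [0.82619149 0.54091545 0.07088727] ((815.1478271484375, 541.6847534179688), (139.05926513671875, 37.7755241394043), 30.667804718017578)
scene foot 3740 [ 0.72168664 -0.19547147  0.01377458] ((333.0356750488281, -328.9591064453125), (1169.55908203125, 584.39501953125), 7.629153251647949)
head 3086 [ 0.68672342 -0.20295248  0.20004616] [ 0.87821786 -0.12484958  0.42965822] [ 0.82382634 -0.15199457  0.35581701]
black 416 [ 0.68702272 -0.20181461  0.31589817] [ 0.87580856 -0.12484958  0.42925252]
```

```bash
python3 - <<'E'
from h import *
for n in('top','scene'):
    P=cloud(np.load(f'pics/{n}.npy'),robot.camera_info(n)); im=np.load(f'pics/{n}_im.npy').astype(int)
    m=(abs(P[...,2]-.014)<.006)&(im.max(-1)<45)&(P[...,1]<-.05)&(P[...,1]>-.35)&(P[...,0]>.6)&(P[...,0]<1)
    m=cv2.morphologyEx(m.astype(np.uint8),cv2.MORPH_OPEN,np.ones((3,3)))>0
    q=P[m]; print(n,len(q),q.mean(0),cv2.minAreaRect((q[:,:2]*1000).astype(np.float32)))
    m=(P[...,2]>.05)&(P[...,2]<.25)&(P[...,0]>.6)&(P[...,0]<1.1)&(abs(P[...,1]+.2)<.15)
    q=P[m]; print('column',len(q),np.median(q,0))
    m=(P[...,2]>.2)&(P[...,0]>.6)&(P[...,0]<.76)&(abs(P[...,1]+.2)<.2)&(im.max(-1)<70)
    q=P[m]; print('ring',len(q),q.min(0),q.max(0),q.mean(0))
i=robot.camera_info('wrist'); Ttc=i['T_tool_cam']
L=np.array([.70,-.165,.32])
for yaw in (0,15,-15):
  for el in (-10,0,10):
    for roll in (0,180):
     for D in (.35,.42):
      y,e,r=np.radians([yaw,el,roll]); z=np.array([np.cos(e)*np.cos(y),np.cos(e)*np.sin(y),np.sin(e)])
      x=np.cross(z,[0,0,1]);x/=np.linalg.norm(x); R=np.c_[x,np.cross(z,x),z]@cv2.Rodrigues(np.array([0,0,r]))[0]
      T=np.eye(4);T[:3,:3]=R;T[:3,3]=L-D*z
      W=T@np.linalg.inv(Ttc); q=robot.ik(W[:3,3],W[:3,:3]); print(yaw,el,roll,D,W[:3,3].round(3),None if q is None else np.round(q))
E
```

```text
top 1322 [ 0.78839693 -0.14642008  0.0132671 ] ((806.8021240234375, -154.78070068359375), (178.7845001220703, 127.75289154052734), 8.846305847167969)
column 129 [ 0.85092608 -0.14568665  0.15275438]
ring 371 [ 0.68862758 -0.20234282  0.31572664] [ 0.758126   -0.12480985  0.37042707] [ 0.71139124 -0.16276845  0.35396774]
scene 3334 [ 0.81687662 -0.15162911  0.01345109] ((809.0930786132812, -155.66104125976562), (179.61996459960938, 129.0864715576172), 7.9546003341674805)
column 566 [ 0.86404771 -0.14629483  0.16609872]
ring 95 [ 0.68702272 -0.20181461  0.31589817] [ 0.7590266  -0.12484958  0.3666405 ] [ 0.73241569 -0.15229655  0.35552294]
0 -10 0 0.35 [ 0.559 -0.165  0.326] [ -68.   18.  -49. -113.  -88. -111.]
0 -10 0 0.42 [ 0.49  -0.165  0.338] [ -79.   13.  -50. -103.  -91. -116.]
0 -10 180 0.35 [ 0.565 -0.165  0.363] [-176.  -78.  -40. -159. -168.  -72.]
0 -10 180 0.42 [ 0.496 -0.165  0.375] None
0 0 0 0.35 [ 0.56  -0.165  0.301] [ -65.   44.  -49. -114. -108.  -87.]
0 0 0 0.42 [ 0.49  -0.165  0.301] [ -74.   47.  -52. -103. -109.  -81.]
0 0 180 0.35 [ 0.56  -0.165  0.339] [-40. -
[... 1260 characters left out ...]
5 [ 0.564 -0.128  0.326] None
-15 -10 0 0.42 [ 0.497 -0.111  0.338] None
-15 -10 180 0.35 [ 0.57  -0.13   0.363] None
-15 -10 180 0.42 [ 0.503 -0.112  0.375] [-159.  -75.  -29. -111. -146.  -43.]
-15 0 0 0.35 [ 0.565 -0.129  0.301] None
-15 0 0 0.42 [ 0.497 -0.111  0.301] None
-15 0 180 0.35 [ 0.565 -0.129  0.339] None
-15 0 180 0.42 [ 0.497 -0.111  0.339] [-155.  -76.  -41. -107. -140.  -35.]
-15 10 0 0.35 [ 0.57  -0.13   0.277] [ -43.   74.  -53. -129. -147.  -58.]
-15 10 0 0.42 [ 0.503 -0.112  0.265] [ -37.   88.  -54. -113. -158.  -35.]
-15 10 180 0.35 [ 0.564 -0.129  0.314] [ -51.  -12.  -53. -127.  -47.   53.]
-15 10 180 0.42 [ 0.497 -0.111  0.302] [ -56.  -23.  -56. -115.  -46.   40.]
```

```bash
python3 - <<'E'
from h import *
Ttc=robot.camera_info('wrist')['T_tool_cam']
L=np.array([.70,-.17,.325])
y,e=np.radians([15,0]); z=np.array([np.cos(e)*np.cos(y),np.cos(e)*np.sin(y),np.sin(e)])
x=-np.cross(z,[0,0,1]); R=np.c_[x,np.cross(z,x),z]
T=np.eye(4);T[:3,:3]=R;T[:3,3]=L-.40*z
W=T@np.linalg.inv(Ttc); q=np.array(robot.ik(W[:3,3],W[:3,:3])); print(W[:3,3],q)
a=q.copy();a[0]+=75
robot.movej(a);robot.movej(q)
W[:3,3]=robot.read_position();W[:3,:3]=robot.read_tcp_rot();np.save('pics/Whead.npy',W@Ttc)
save('wrist');print(robot.read_t(),W)
E
cp pics/wrist.png pics/w1.png; cp pics/wrist.npy pics/w1.npy; cp pics/wrist_im.npy pics/w1_im.npy
```

```text
[ 0.51640938 -0.21926147  0.34362319] [-60.81557196  -2.54064832 -22.38726332 -77.94802561 -71.25115541
  15.69174315]
3.975 [[-2.84893424e-01 -2.58827451e-01  9.22954001e-01  5.16689770e-01]
 [-7.63159063e-02  9.65923574e-01  2.47320708e-01 -2.18632350e-01]
 [-9.55516415e-01  2.39722338e-05 -2.94937926e-01  3.43679122e-01]
 [ 0.00000000e+00  0.00000000e+00  0.00000000e+00  1.00000000e+00]]
```

View pics/w1.png

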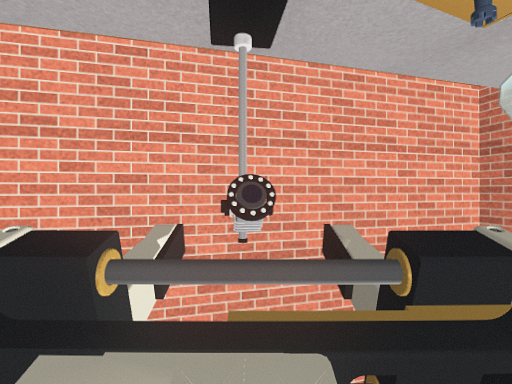

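The picture is upside down. It shows the lens in its ring light at (252,198), about 48 px wide, with the column and foot above. I'll fit the ring's plane and circle.

```bash
python3 - <<'E'
from h import *
d=np.load('pics/w1.npy'); im=np.load('pics/w1_im.npy').astype(int)
P=cloud(d,robot.camera_info('wrist'),np.load('pics/Whead.npy'))
H=P-np.array([.702,-.1705,.33]); 
yaw=np.radians(8.3); c,s=np.cos(yaw),np.sin(yaw); k,h=np.cos(np.pi/6),.5
Rh=np.c_[[c*k,s*k,h],[-s,c,0],[-c*h,-s*h,k]]
Q=H@Rh
m=(d>0)&(np.linalg.norm(Q,axis=-1)<.06)&(abs(Q[...,0])<.03)
print(m.sum())
yy,xx=np.where(m);print(xx.min(),xx.max(),yy.min(),yy.max())
for r in range(176,224,3): print(r,' '.join('%4d'%(1000*Q[r,cc,0]) if m[r,cc] else '   .' for cc in range(226,280,2)))
q=Q[m]; q=q[q[:,0]<.008]
cy,cz=(np.percentile(q[:,1:],1,0)+np.percentile(q[:,1:],99,0))/2; print('rough c',cy,cz,q[:,1:].min(0),q[:,1:].max(0))
rr=np.hypot(Q[...,1]-cy,Q[...,2]-cz)
for lo,hi in((0,.006),(.006,.012),(.012,.018),(.02,.026),(.026,.033),(.03,.036)):
    t=m&(rr>lo)&(rr<hi)&(Q[...,0]<.012); print(lo,t.sum(),np.median(Q[t][:,0]), im[t].mean(0))
t=m&(rr>.021)&(rr<.035)&(abs(Q[...,0]-np.median(Q[m&(rr>.021)&(rr<.035)][:,0]))<.006)
p=Q[t]; A=np.c_[p[:,1:],np.ones(len(p))]; co=np.linalg.lstsq(A,p[:,0],rcond=None)[0]; print('plane',co, 'tilt deg',np.degrees(co[:2]), (p[:,0]-A@co).std())
(e)=cv2.minEnclosingCircle((p[:,1:]*1000).astype(np.float32));print(e)
E
```

```text
1801
227 275 174 220
176    .    .    .    .    .    .    .    1    2    3    3    3    2    2    3    3    3    2    .    .    .    .    .    .    .    .    .
179    .    .    .    .    .    3    2    1    1    1    3    2    2    3    2    2    1    2    1    1    2    .    .    .    .    .    .
182    .    .    .    3    2    2    3    3    2    5    2    1    2    2    0    1    4    3    3    2    2    2    .    .    .    .    .
185    .    .    1    1    0    2    1    5    2    0    2   -1    0    0    0    2    0    3    4    2    2    1    2    2    .    .    .
188    .    .    1    2    2    3    9    0    0   -1   -1   -1    0   -1   -1   -1   -1    0    3    0    5    3    2    2    .    .    .
191    .    3    2    3    1    6    1    1    0    0   -2   -1    0   -1   -1   -1    0   -1    1    1    6    3    3    3    2    .    .
194    .    2    1    1    2    .    1    2   -2   -1   -1    0    0    0   -2   -1    0    0   -1    2    2    2    2    2    2    .    .
197    .    3    2    2    2    .    1    1    2   -1    0    0    0    0   -1   -1   -1    0    1    3   
[... 1127 characters left out ...]
 .    .    .    .
rough c -0.00013885122325814347 0.00014815484401370718 [-0.03598463 -0.03679557] [0.03554891 0.0352596 ]
0 45 -0.0010126664704660675 [57.97777778 43.93333333 50.68888889]
0.006 141 -0.001199769201080926 [57.74468085 43.41134752 50.58156028]
0.012 227 0.00042073776381098714 [69.66519824 56.77973568 60.09251101]
0.02 328 0.0028910491689148558 [73.06402439 58.39329268 56.06402439]
0.026 533 0.0025335462320872915 [119.03564728 107.55722326 102.79174484]
0.03 590 0.0029236867262566017 [92.32711864 77.16440678 72.77966102]
plane [0.00454428 0.0068959  0.00285205] tilt deg [0.26036817 0.39510619] 0.0012349797026397883
((-0.11941173672676086, 0.1559353917837143), 34.97295379638672)
```

Every check agrees: the ring's outer diameter is about 71 mm, the tilt matches 30° to within 0.4°, and the lens lies over the origin from the foot fit. Next is the hover over the stand, with IK checks for both grip flips.

```bash
cat >> h.py <<'E'
def Rz(a): a=np.radians(a); return np.array([[np.cos(a),-np.sin(a),0],[np.sin(a),np.cos(a),0],[0,0,1.]])
HY=8.1; k,hh=np.cos(np.pi/6),.5
RH=Rz(HY)@np.array([[k,0,-hh],[0,1,0],[hh,0,k]])
LENS=np.array([.7011,-.1706,.3295])
def flip(f): return np.diag([-f,f,-1.]) # stand axes -> tool axes; f=1: wrist camera behind the stand
E
python3 - <<'E'
from h import *
S=np.array([.525,.274,.003]); Rs=Rz(28)
q=np.array(robot.read_qpos()); q[0]+=75; robot.movej(q)
for f in(1,-1):
    print(f,'hover',robot.ik(S+[0,0,.16],Rs@flip(f)),'final',robot.ik(LENS+RH@[-.162,0,.006],RH@flip(f)))
p=S+[0,0,.155]
for f in(1,-1):
    try: robot.goto(p,Rs@flip(f)); break
    except robot.Unreachable: pass
print(f,robot.read_qpos(),'final',[robot.ik(LENS+RH@[-.162-b,0,.006],RH@flip(g)) for g in(1,-1) for b in (0,.1)])
W=np.eye(4);W[:3,3]=robot.read_position();W[:3,:3]=robot.read_tcp_rot()
im,d=save('wrist');cv2.imwrite('pics/w2.png',im[...,::-1]);print(robot.read_t())
P=cloud(d,robot.camera_info('wrist'),W@robot.camera_info('wrist')['T_tool_cam']);np.save('pics/P2.npy',P)
for lo,hi in((.066,.076),):
    m=(d>0)&(P[...,2]>lo)&(P[...,2]<hi)&(np.hypot(P[...,0]-S[0],P[...,1]-S[1])<.05)&(im[...,2].astype(int)>im[...,0]+8)
    m=cv2.morphologyEx(m.astype(np.uint8),cv2.MORPH_OPEN,np.ones((3,3)))>0
    print(m.sum(),P[m].mean(0),cv2.minAreaRect((P[m][:,:2]*1000).astype(np.float32)))
E
```

```text
1 hover [  46.45782244   13.90144512  -12.36141964    0.          -63.73713524
 -108.45782244] final [ -4.88945449  -5.22963629 -24.69528078  -9.74824131 -41.58659212
 -71.38046527]
-1 hover [ 46.45782244  13.90144512 -12.36141964   0.         -63.73713524
  71.54217756] final [ -4.88945449  -5.22963629 -24.69528078  -9.74824131 -41.58659212
 108.61953473]
1 [ 4.64144476e+01  1.41063926e+01 -1.27788607e+01 -4.40682297e-02
 -6.31328950e+01 -1.08413400e+02] final [array([ -4.88945449,  -5.22963629, -24.69528078,  -9.74824131,
       -41.58659212, -71.38046527]), array([ -9.23024307,  -9.95032515, -33.64855151, -13.91500616,
       -38.26768286, -63.87013341]), array([ -4.88945449,  -5.22963629, -24.69528078,  -9.74824131,
       -41.58659212, 108.61953473]), array([ -9.23024307,  -9.95032515, -33.64855151, -13.91500616,
       -38.26768286, 116.12986659])]
8.1667
1306 [0.52425984 0.27422929 0.07126188] ((524.5439453125, 274.40875244140625), (34.18952178955078, 45.6167106628418), 25.677780151367188)
```

View pics/w2.png

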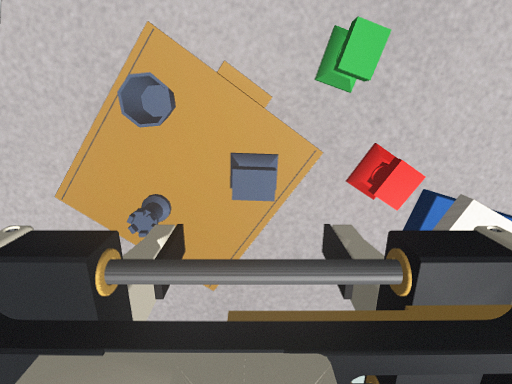

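The stand's top block is at (255,176), with the rook, planter and look-alikes well clear of it. The fitted size is 34.2×45.6 mm, as it should be. Now I'll grasp and lift.

```bash
python3 - <<'E'
from h import *
S=np.array([.5245,.2743,.003]); R=Rz(26)@flip(1)
robot.goto(S+[0,0,.12],R)
robot.servo_line(S+[0,0,.0425],speed=.06)
robot.move_gripper(0.0); robot.dwell(.2)
p=np.array(robot.read_position());print(p,robot.read_grip_width()*88,robot.read_finger_force(),robot.read_force())
np.save('pics/grasp.npy',p)
robot.servo_line(p+[0,0,.16],speed=.12)
print(robot.read_grip_width()*88,robot.read_finger_force(),robot.read_force(),robot.read_t())
W=np.eye(4);W[:3,3]=robot.read_position();W[:3,:3]=robot.read_tcp_rot();np.save('pics/W3.npy',W)
im,d=save('wrist'); s,ds=save('scene')
cv2.imwrite('pics/v3.png',np.hstack([cv2.resize(im[100:300,150:350],(400,400)),cv2.resize(s[130:230,290:390],(400,400),interpolation=2)])[...,::-1])
P=cloud(ds,robot.camera_info('scene')); Q=(P-W[:3,3])@W[:3,:3]@flip(1).T  # stand axes about TCP
m=(ds>0)&(np.linalg.norm(Q,axis=-1)<.06)&(s[...,2].astype(int)>s[...,0]+8)
q=Q[m];
for z in range(-44,32,4):
    t=q[abs(q[:,2]*1000-z)<2]*1000
    if len(t): print(z,len(t),'x med,max',np.median(t[:,0]).round(1),t[:,0].max().round(1),'y',t[:,1].min().round(1),t[:,1].max().round(1))
E
```

```text
[0.52451866 0.27430422 0.04551907] 0.4989360312386224 0.0 [-0.36671282 -0.39895274  0.93832726]
0.17778126282596765 0.0 [-0.15591283 -0.48577945 -0.62857238] 12.9833
```

View pics/v3.png

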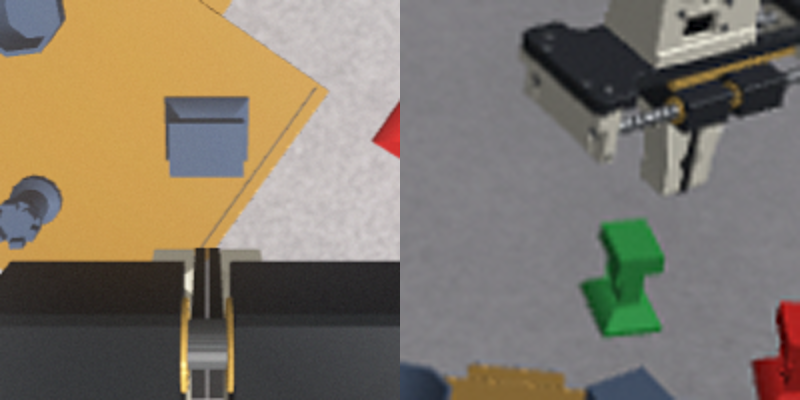

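The gripper shut on nothing. In the left half the stand is untouched at crop (207,140), and in the right half the shut fingertips are at scene pixel (360,177). The tips seem to be off from where TCP says, so I'll measure them.

```bash
python3 - <<'E'
from h import *
W=np.load('pics/W3.npy'); print('TCP',W[:3,3]); print(W[:3,:3].round(3))
d=np.load('pics/wrist.npy'); P=cloud(d,robot.camera_info('wrist'),W@robot.camera_info('wrist')['T_tool_cam'])
Q=((P-W[:3,3])@W[:3,:3])*1000
for r in range(218,300,6): print(r,[tuple(Q[r,c].round().astype(int).tolist()) if d[r,c]>0 else None for c in(236,248,256,268)])
d=np.load('pics/scene.npy'); P=cloud(d,robot.camera_info('scene')); Q=((P-W[:3,3])@W[:3,:3])*1000
m=(d>0)&(np.linalg.norm(Q,axis=-1)<110)
q=Q[m];print('scene lowest');o=q[np.argsort(-q[:,2])]; print(o[:8].round(1)); 
for z in range(-80,20,8):
    t=q[abs(q[:,2]-z)<4]
    if len(t): print(z,len(t),t.min(0).round(),t.max(0).round())
top,dt=save('top'); P=cloud(dt,robot.camera_info('top'))
m=(dt>0)&(abs(P[...,2]-.071)<.006)&(np.hypot(P[...,0]-.5245,P[...,1]-.2743)<.06); print('stand top seen',m.sum(),P[m].mean(0) if m.any() else '')
E
```

```text
TCP [0.52414834 0.27405758 0.20466155]
[[-0.899 -0.438 -0.001]
 [-0.438  0.899 -0.001]
 [ 0.001 -0.    -1.   ]]
218 [(-87, -26, 201), (-87, -8, 202), (-87, 5, 202), (-88, 23, 204)]
224 [(-97, -27, 201), (10, -3, -37), (9, 2, -37), (-98, 23, 204)]
230 [(11, -10, -49), (10, -3, -46), (10, 2, -46), (11, 9, -49)]
236 [(39, -5, -112), (10, -3, -55), (10, 2, -54), (39, 5, -112)]
242 [(39, -5, -116), (10, -3, -61), (10, 2, -61), (40, 5, -118)]
248 [(39, -5, -121), (10, -2, -67), (10, 2, -67), (38, 5, -119)]
254 [(39, -5, -124), (10, -2, -74), (11, 2, -76), (38, 5, -123)]
260 [(38, -5, -126), (31, -1, -115), (32, 1, -116), (38, 4, -126)]
266 [(36, -5, -126), (31, -1, -118), (31, 1, -118), (36, 4, -126)]
272 [(35, -5, -127), (30, -1, -120), (30, 1, -120), (35, 5, -127)]
278 [(33, -5, -127), (28, -1, -120), (29, 1, -121), (33, 5, -127)]
284 [(30, -5, -126), (25, -1, -119), (26, 1, -120), (30, 5, -126)]
290 [(28, -5, -126), (-4, -2, -84), (-4, 2, -84), (29, 5, -127)]
296 [(27, -5, -127), (-8, -2, -83), (-7, 2, -84), (26, 5, -126)]
scene lowest
[[ -8.7   1.9 -34.8]
 [ -9.9  -2.3 -36.9]
 [ -8.6   1.4 -37.8]
 [ -2.3 -14.7 -38.5]
 [ 10.1 -14.5 -38.8]
 [-11.    2.3 -39.1]
 [-11.9  13.3 -39.3]
 [-11.3  10.8 -39.6]]
-80 42 [-14. -21. -84.] [  5.  16. -76.]
-72 44 [-14. -20. -76.] [ 10.  19. -68.]
-64 46 [-15. -19. -68.] [  9.  20. -60.]
-56 51 [-13. -17. -60.] [  9.  17. -52.]
-48 48 [-14. -17. -52.] [ 11.  17. -44.]
-40 31 [-14. -17. -44.] [ 10.  16. -37.]
-32 1 [ -9.   2. -35.] [ -9.   2. -35.]
stand top seen 43 [0.51845441 0.26316527 0.06960384]
```

Both cameras put the real fingertips about 36 mm short of the reported TCP, while the wrist camera's position agrees with the world cameras. The stand hasn't moved. I'll grasp again, allowing for the 36 mm.

```bash
python3 - <<'E'
from h import *
S=np.array([.5245,.2743,.003]); R=Rz(26)@flip(1)
robot.move_gripper(1.0)
robot.servo_line(S+[0,0,.06],R,speed=.15)
robot.servo_line(S+[0,0,.0075],speed=.06)
print(robot.read_position(),robot.read_force())
robot.move_gripper(0.0); robot.dwell(.15)
p=np.array(robot.read_position());print(p,robot.read_grip_width()*88,robot.read_finger_force(),robot.read_force())
if robot.read_finger_force()>3:
    robot.servo_line(p+[0,0,.17],speed=.15)
    print(robot.read_grip_width()*88,robot.read_finger_force(),robot.read_force())
    W=np.eye(4);W[:3,3]=robot.read_position();W[:3,:3]=robot.read_tcp_rot();np.save('pics/W4.npy',W)
    s,ds=save('scene'); im,d=save('wrist')
    cv2.imwrite('pics/v4.png',np.hstack([cv2.resize(im[100:300,150:350],(400,400)),cv2.resize(s[130:230,290:390],(400,400),interpolation=2)])[...,::-1])
    for n,D,I,T in(('scene',ds,s,None),('wrist',d,im,W@robot.camera_info('wrist')['T_tool_cam'])):
        P=cloud(D,robot.camera_info(n),T); Q=(P-W[:3,3])@W[:3,:3]@flip(1).T*1000
        m=(D>0)&(np.linalg.norm(Q,axis=-1)<80)&(I[...,2].astype(int)>I[...,0]+8)
        q=Q[m];print(n,len(q))
        for z in range(-12,72,4):
            t=q[abs(q[:,2]-z)<2]
            if len(t)>3: print(z,len(t),'x',np.percentile(t[:,0],[5,50,95]).round(1),'y',np.percentile(t[:,1],[2,98]).round(1))
print(robot.read_t())
E
```

```text
[0.52477533 0.27452256 0.01080953] [-0.10397185  0.509203    0.25632863]
[0.52451647 0.27430832 0.01052594] 46.129063826166536 29.999942779541016 [-0.33154538 -0.2316598  -0.24763491]
45.80570610948162 29.99991148710251 [-0.40412781  0.27878449 -0.65823698]
scene 581
-8 16 x [-4.6 21.4 23.5] y [-30.1  27.2]
-4 35 x [-8.9 22.  24.4] y [-30.6  28.3]
0 74 x [-15.6  19.6  23.7] y [-30.5  26.9]
4 56 x [-10.   16.6  21. ] y [-28.3  23.8]
8 69 x [-10.1  12.4  17.6] y [-24.7  18.8]
12 41 x [-10.2   8.5  13.4] y [-19.7  17.7]
16 13 x [-3.3  7.5 11.6] y [-15.5  11.7]
20 17 x [-3.7  8.5 12.4] y [-15.5   7.7]
24 16 x [ 4.4  9.9 12.9] y [-15.5  13. ]
28 19 x [ 2.9  9.4 12.5] y [-15.3  10.9]
32 14 x [ 2.   9.2 11.7] y [-16.1  11.3]
36 9 x [ 3.7 10.1 11.7] y [-15.1  10.1]
44 6 x [15.3 17.  18.2] y [-18.2  22.1]
48 18 x [14.9 16.8 19.2] y [-23.6  20. ]
52 21 x [14.8 17.5 20.4] y [-23.5  18.8]
56 28 x [-5.5 17.  19. ] y [-22.7  25.3]
60 123 x [-7.8  6.6 18.6] y [-19.2  24.7]
wrist 5916
-4 82 x [-22.6 -22.    0.1] y [-29.2  30.3]
0 600 x [-22.2 -19.9  -1.3] y [-28.7  29.7]
4 572 x [-18.9 -16.5  -2.5] y [-25.5  26.5]
8 530 x [-15.6 -13.   -3.7] y [-22.3  22.8]
12 456 x [-12.3  -8.9  -3.9] y [-18.6  19.4]
16 89 x [-7.8 -7.4 -7. ] y [-13.2  14.7]
20 89 x [-7.7 -7.4 -7. ] y [-13.1  15. ]
24 27 x [-7.8 -7.5 -7.3] y [-12.4  13.9]
44 80 x [-16.7 -16.3 -16. ] y [-17.5  22.4]
48 198 x [-16.6 -16.3 -15.8] y [-21.7  21.9]
52 214 x [-16.8 -16.3 -15.8] y [-22.1  22.2]
56 247 x [-16.7 -16.4 -15.9] y [-22.6  22.2]
60 2687 x [-16.3  -8.3   0.7] y [-21.9  22.6]
64 44 x [-15.6  -7.2  -1.2] y [-22.6  21.8]
18.9833
```

View pics/v4.png

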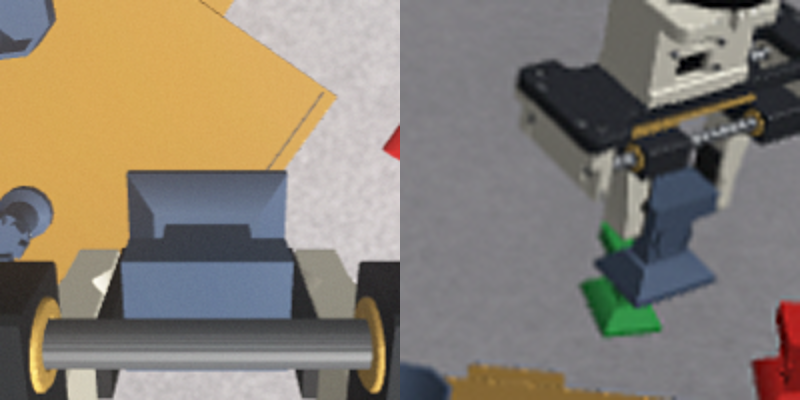

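The stand is gripped: 46 mm wide at 30 N, square in the fingers, roundel towards the scene camera with the fingers clear of it. Measured in the hand, the roundel is at (12.5, 0, 28.5) mm from the TCP in stand axes. Now I'll present it.

```bash
python3 - <<'E'
from h import *
R=RH@flip(1); off=np.array([.0125,0,.0285])
g=lambda b: LENS+RH@(np.array([-.150-b,0,0])-off)
robot.goto(g(.08),R); robot.servo_line(g(0),R,speed=.08); robot.dwell(.2)
W=np.eye(4);W[:3,3]=robot.read_position();W[:3,:3]=robot.read_tcp_rot();np.save('pics/W5.npy',W)
print('err mm',(RH.T@(W[:3,3]-g(0))*1000).round(2),'rot deg',np.degrees(cv2.Rodrigues(R.T@W[:3,:3])[0].ravel()).round(2))
print(robot.read_grip_width()*88,robot.read_finger_force(),robot.read_force())
for n in('scene','wrist','top'): save(n)
print(robot.read_t())
s,im=[np.load(f'pics/{n}_im.npy') for n in('scene','wrist')]
cv2.imwrite('pics/v5.png',np.hstack([cv2.resize(im[90:290,150:350],(400,400)),cv2.resize(s[130:260,90:220],(400,400),interpolation=2)])[...,::-1])
for n,T in(('scene',None),('wrist',W@robot.camera_info('wrist')['T_tool_cam']),('top',None)):
    D=np.load(f'pics/{n}.npy');I=np.load(f'pics/{n}_im.npy')
    Q=(cloud(D,robot.camera_info(n),T)-LENS)@RH*1000+[150,0,0]  # about wanted roundel
    m=(D>0)&(np.linalg.norm(Q,axis=-1)<70)&(I[...,2].astype(int)>I[...,0]+8)
    q=Q[m];print(n,len(q))
    for z in range(-40,40,6):
        t=q[abs(q[:,2]-z)<3]
        if len(t)>5: print(z,len(t),'x',np.percentile(t[:,0],[5,50,95]).round(1),'y',np.percentile(t[:,1],[2,98]).round(1))
E
```

```text
err mm [-0.29 -0.05  0.12] rot deg [0.   0.   0.01]
46.10537021558591 29.99984711408615 [ 0.28193443  0.05492229 -0.15458164]
22.225
scene 339
-34 12 x [-13.6   9.5  12.2] y [20.3 29.9]
-28 20 x [-26.8   5.   11.8] y [20.5 30. ]
-22 14 x [-26.6  -3.7   3. ] y [14.1 25.6]
-16 17 x [-11.1  -4.4  -0.1] y [ 3.3 19.9]
-10 15 x [-5.5 -3.5 -0.3] y [-0.3 14.7]
-4 13 x [-11.6  -3.2  -1.9] y [-9.  16.7]
2 29 x [-11.2  -3.2   1.3] y [-14.1  16.5]
8 24 x [-6.6 -4.1 -1.8] y [-13.4  16.2]
14 32 x [-1.2  2.2  5.4] y [-14.9  20.5]
20 53 x [1.6 4.  6.4] y [-22.2  24.6]
26 59 x [0.2 4.4 6.6] y [-21.   24.7]
32 51 x [-24.1   2.    6.1] y [-22.1  22. ]
wrist 6169
-34 157 x [-35.3 -35.1 -34.5] y [-28.6  28.4]
-28 899 x [-34.8 -31.8 -14.3] y [-29.   29.8]
-22 816 x [-30.4 -27.2 -15.9] y [-24.4  24.9]
-16 617 x [-25.5 -21.6 -17.1] y [-19.3  19.8]
-10 141 x [-20.5 -20.1 -19.7] y [-13.9  14.7]
-4 46 x [-20.5 -20.1 -19.8] y [-13.5  14.3]
14 59 x [-29.1 -28.9 -28.5] y [-21.5  21.2]
20 328 x [-29.4 -29.  -28.6] y [-22.2  22.3]
26 373 x [-29.4 -29.  -28.6] y [-23.1  22.4]
32 2731 x [-29.1 -21.4 -12.6] y [-22.2  22.5]
top 382
-34 33 x [-20.4   7.6  10.5] y [-28.6  29.7]
-28 70 x [-12.5   5.4  10.9] y [-27.7  29.2]
-22 64 x [-12.7   0.3   6.3] y [-22.9  26.4]
-16 35 x [-11.8  -1.7   2.5] y [-18.8  22.4]
-10 14 x [-7.2 -4.1 -1.3] y [-6.  16.4]
-4 11 x [-4.1 -3.1 -0.1] y [-9.8 13.8]
20 19 x [1.7 3.1 4.4] y [-21.6  24.6]
26 28 x [-25.4   2.5   4.2] y [-20.1  22.8]
32 87 x [-22.3  -3.3   4.6] y [-22.2  21. ]
38 8 x [-19.   -5.9   0.9] y [-16.4  12. ]
```

View pics/v5.png

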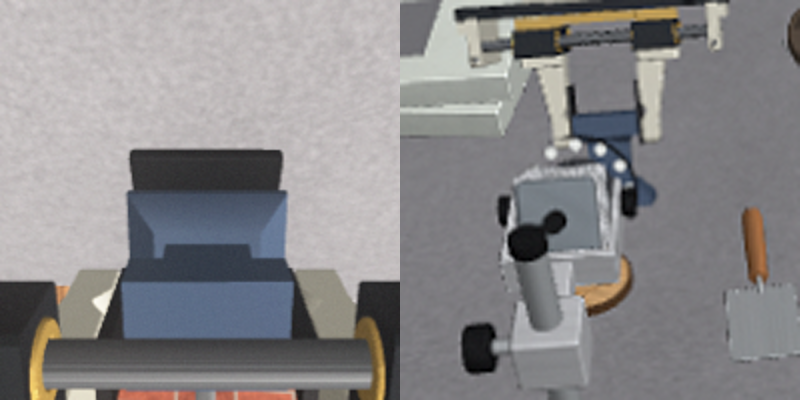

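The picture shows the stand held in front of the lens with the head clear of it. The block's rear face is at -29.0 mm, where it should be, so I'll hand in.

```bash
python3 -c "
from rig import robot
print(abs(robot.read_qvel()).max()); print(robot.job_done())"
```

```text
0.11419693191922699
the job is handed in; nothing more can be done
None
```

The award stand is held up to the inspection camera and the job is handed in at about 22 s: by my measurements the roundel is centred, 150 mm from the lens glass and square to it within about 1–2 mm and 0.5°; the first grasp closed on nothing because the fingertips are 36 mm short of the stated TCP, and the second held.

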